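# Let a strip magazine down the gravity roller lane

## Task

Push the stop lever of the roller lane all the way down so that the loaded strip magazine rolls off. Its bonded strips break at a knock: get the fingers in front of it on the open stretch below the wire guard, move along with it so that they meet its spring buffer softly, and bring it to a standstill for a moment short of the end stop. Then ease it down until it rests against the end stop without a bump, take the hand away and leave it there, without pushing the wire spool, the cup or the screwdriver about.

Things in the scene. Friction and masses are not known exactly. Their poses are not given: they have to be found in the camera images.
- lane: Fixed gravity roller lane: two aluminium side channels 118 mm apart inside, 18 mm higher than the grey 40 mm rollers between them. Origin on the table below its middle; y axis level and uphill along the lane, x across it (away from the hand lever), z up. Roller tops are 90 mm + 0.072 y above the table. End stop at y = -340 mm, stop blade at +150 mm, the roller just below the blade is split.
- lane_middle (a point): Middle of the lane at its origin's y = 0, on the roller tops; axes as the lane's. How it runs: a 0.7 kg magazine starts at about 0.35 m/s2 (0.072 slope, less 0.25 N of dry rolling resistance) with a drag of about 1.1 N per m/s; left alone it reaches the end stop at 0.19 to 0.3 m/s, about 2 s after release, a heavier one faster.
- magazine: Loaded strip magazine: closed flat aluminium box with slotted sides, 110 mm wide (x), 160 mm long over its spring buffer (y, uphill), 50 mm high; too wide to grip; nominal 0.7 kg (0.63 to 0.9). Origin at the centre of its underside. It waits on the rollers under the wire guard, its front (-y) against the stop blade, 4 mm of play to each side channel. Press it with less than 15 N.
- buffer (a joint): Spring buffer across the magazine's front: a steel plate 96 mm wide and 36 mm high (7 to 43 mm above the rollers) that yields up to 16 mm. 0 = fully out (as found), grows as it is pushed in. Pre-load 0.6 N, 70 N/m, some damping. Meeting it at 0.06 m/s presses it in about 4 mm; pressed in more than 10 mm the knock reaches the strips.
- magazine_front (a point): Centre of the front (downhill) face of the magazine's buffer plate when fully out (this point stays with the box), 25 mm above the roller tops; in the magazine's frame (0, -80, 25) mm.
- end_stop: End stop across the lane's lower end: aluminium plate 36 mm higher than the roller tops with two rubber pads (20 mm wide, 30 mm high, centred 47 mm either side of the middle) and between them a hand notch 70 mm wide, open above, its bottom 8 mm below the roller tops: closed fingers in front of the magazine pass out through it. The plate is 10 mm thick with the pads. Same frame as the lane.
- lane_end (a point): Middle of the lane at the faces of the end stop's pads, at the height of the roller tops; axes as the lane's. The magazine is home when its front is at y = 0 here.
- guard_exit (a point): Middle of the lane, on the roller tops, at the downhill end of the wire finger guard (lane y = +20 mm). The guard, 137 mm wide, its top wires 88 mm above the roller tops, covers the lane from here up to its top end (y = +350 mm); hands cannot reach in. From here down to the end stop, 360 mm, the lane is open above.
- stop_lever (a joint): Hand lever of the stop, on the robot's side of the lane: 0 = blade up, lever tilted 52 degrees above level and pointing downhill (as found); grows as it is pushed down, 1.13 rad = fully down, 13 degrees below level. From about 1.0 rad the blade is sunk and the magazine is free. It stays where it is left; it takes about 0.09 N m to turn (1 N at the grip).
- lever_grip (a point): Middle of the lever's black grip: a level bar along the lane's x, 18 mm diameter, 70 mm long, 100 mm from the lever's axis; it swings down and downhill in an arc about lever_hinge.
- lever_hinge (a point): Point on the lever's axis (along the lane's x, 140 mm to the robot's side of the lane's middle) opposite the middle of the grip.
- wire_spool: bystander: brass wire spool, 58 mm diameter, 30 mm high; origin under its centre
- driver: bystander: screwdriver lying on the table; origin under its centre
- swab_cup: bystander: clear cup, 68 mm diameter, 85 mm high; origin under its centre
There are look-alikes about, which are no part of the job. Leave any yellow look-alike of the magazine alone.

How it is judged (in metres and radians):
On the way, in this order (a step that is already met when the one before it is completed fails the run):
1. the stop lever is pushed all the way down (value of joint stop_lever above 1 rad), for 0.1 s.
2. the magazine is brought to a standstill on the open stretch, at least 15 mm short of the end stop (y of magazine_front in the frame of lane_end between 0.015 and 0.35 m and linear speed of magazine below 0.035 m/s), for 0.3 s.
At the end, for the whole second after the job is handed in: The magazine lies on the rollers with its front within 10 mm of the end stop's pads, between the side channels, at rest (under 0.02 m/s) and let go (y of magazine_front in the frame of lane_end between -0.016 and 0.01 m and x of magazine_front in the frame of lane_end between -0.02 and 0.02 m and linear speed of magazine below 0.02 m/s and angle between magazine's own z axis and vertical below 0.14 rad and contact force between the arm and magazine below 0.05 N); the robot touches nothing.
It fails at once if the magazine is knocked: its spring buffer is driven in by more than 10 mm (value of joint buffer above 0.01 m).
It fails at once if the magazine is pressed or squeezed by the hand with more than 15 N (contact force between the arm and magazine above 15 N).
It fails at once if the magazine bumps into the end stop (faster than 0.12 m/s over the last 8 mm) (y of magazine_front in the frame of lane_end below 0.008 m and linear speed of magazine above 0.12 m/s).
It fails at once if the magazine is tipped or lifted off the lane (angle between magazine's own z axis and vertical above 0.2 rad).
It fails at once if a bystander is pushed by more than 30 mm (distance of any of wire_spool, driver, swab_cup from where it was at the start of the episode above 0.03 m).
It also fails if it takes over 35 s, if anything falls off the work surface, if the arm or the gripper's body presses on something with over 40 N, if the wrist force passes 120 N, or if a joint passes its speed limit or range.

## Robot

A 6-joint arm with a two-finger parallel gripper is mounted at the origin on the work surface. World frame = base frame: x ahead of the robot, y to its left, z up, the work surface at z = 0. Lengths are in mm, angles in degrees, forces in N, time in s.
With the tool pointing down it reaches from about 350 to 850 mm from the base axis. Payload 8.1 kg.
Tool frame: the origin (TCP) lies midway between the tips of the shut fingers; the grasp point (between the pads) lies 19 mm behind it (r.pinch_z is the distance from the TCP to the grasp point, in mm); z points along the fingers, y is the line along which they close (so a half turn about z gives the same grasp; the last joint's range is limited). The gripper opens to 85 mm and grips with 20 to 120 N. Pads are 22 mm wide; open, the fingers measure 114 mm over their backs; the gripper's body (76 mm by 85 mm) begins 54 mm behind the grasp point. The pads swing forward as they close: fully open they stand 13 mm farther back than shut.
Start: joints at [67.529, 7.471, 85.268, -0, 87.261, -4.893], TCP at [181.184, 571.994, 231.292] pointing down, gripper open.
Joint ranges: [-169.43, 169.43], [-51.17, 129.36], [1.28, 143.12], [-76.62, 256.62], [0, 156.53], [-152.29, 152.29]. Speed limits (degrees/s): [136.94, 136.94, 159.86, 180, 180, 180].

## Interface

Orientations are given as [roll, pitch, yaw] about the fixed x, y, z axes, in that order (R = Rz(yaw) Ry(pitch) Rx(roll)).
In Python, from bench import r gives the robot as it stands.
- The arm moves only by the shell command python3 -m jog 'ROWS' [OPENING] [FORCE]. ROWS is JSON, one flat list of numbers, 6 for each row, row after row: the shift along the tool's x, y, z in m, then the turn, a rotation vector about the tool's x, y, z in rad. A call has 1 to 8 rows; each row is the pose to reach, as a shift and turn from the pose commanded when the call began, along the tool's axes at that moment; what a row does not reach only later rows make up. A row lasts 1/8 s, in which the tool goes at most 62.5 mm and 10.7 degrees, less where a joint would pass 70% of its speed; a pose out of reach is approached as far as the arm can. A call with a gripper value outside its range is refused whole. OPENING is the opening, from -1 (shut) to 1 (fully open), set as the call begins (- or left out, the last holds). The fingers move at their own pace and stop on an object; FORCE is the grip in N (left out, the last holds). Time passes only in rows, so rows that repeat a pose let the fingers close. It gives the time, the measured TCP pose, the force, the opening and the grip force at its end, in the units of the state.
- r.sense(): the state, without advancing time (a new reading comes with each control period).
- r.snapshot(name): name is "side" or "top" or "wrist"; returns a dict with "pixels" (420x560x3 uint8, red, green, blue), "range_z" (420x560 float32, mm along the optical axis (not along the pixel's ray), 0 where there is no reading), "K" (3x3 intrinsics, pixels), "rvec" (rotation vector, rad) and "tvec" (3), from world to camera coordinates, as OpenCV has them. Camera axes: x right, y down, z forward; pixel columns grow to the right and rows downward; lengths in mm; the calibration is good to about 2 mm. The wrist camera is an equidistant fisheye: a pixel r from the principal point sees the ray r / f radians off the axis. A picture is of the moment at which its call begins.
- r.hand_in(): hands the job in; it is judged then, once.
Trained networks look in a picture, given as the dict that the camera call returned (one of the last four; its "shot" number tells which), for a name from the list of things; names that differ only in an ending like _2 or _b are one class to them, and where a whole thing is asked for, a point or a joint stands for the part that bears it (a point fixed in the world has none). Each returns a list of dicts, best first, with "score" (0 to 1); they miss things now and then, are a little off and sometimes report something else, mostly with a low value. They report only what shows in the picture. A call takes as long as a camera call. They do not tell look-alikes from the thing itself.
- r.look_for(picture, target): "bbox" ([left, top, right, bottom] in pixels, round what is visible of it).
- r.outline_of(picture, target): "region" (420x560 bool, what is visible of it) and "bbox" ([left, top, right, bottom] in pixels, round what is visible of it).
The state is a dict: "time": time; "joint_pos": joint angles; "qd": joint speeds; "joint_efforts": joint torques, N m; "tool_pos": TCP position; "tcp_rot": TCP orientation; "ft_force": force on the tool from outside, world axes, zero at the start; "wrist_torque": the same for the moment, N m; "finger_gap": finger opening in mm; "grip_force": force on a finger pad.
Only numpy, scipy, OpenCV 4.12 (cv2) and the standard library are available. Lean on these libraries where they do the work, as an engineer would, in place of code of your own. Each camera call takes 0.05 s, during which the arm holds its last target. There are 200 camera calls.

## Working session

There is one attempt and no reset: what is moved stays moved. The work goes in short steps, Python scripts to look and compute and a shell command to move; the robot and the scene stay as the last step left them, time stands still between calls to the robot, and variables do not carry over. Pictures are saved under pics/ and viewed, at most 10 in all, crops included, and the job is handed in when it is done.

```bash
mkdir -p pics; ls
python3 - <<'E'
from bench import r
import cv2,numpy as np
ims=[]
for n in ("side","top"):
    p=r.snapshot(n); np.savez(f"/tmp/{n}.npz",**{k:p[k] for k in("pixels","range_z","K","rvec","tvec")})
    cv2.imwrite(f"pics/{n}0.png",p["pixels"][...,::-1])
    print(n,p["K"].tolist(),p["rvec"],p["tvec"])
    for t in ("magazine","end_stop","lane","stop_lever","lever_grip","wire_spool","driver","swab_cup","buffer"):
        try: print(t,[(np.round(d["bbox"]).tolist(),round(d["score"],2)) for d in r.look_for(p,t)][:3])
        except Exception as e: print(t,e)
s=r.sense();print(s)
E
```

```text
pics
side [[389.38190260782943, 0.0, 282.5232925480017], [0.0, 389.38190260782943, 201.6250546317962], [0.0, 0.0, 1.0]] [ 2.17243009 -0.67318973  0.30566508] [-387.98570239  267.85051341  988.16490383]
magazine [([237.0, 129.0, 286.0, 165.0], 0.77), ([164.0, 160.0, 212.0, 195.0], 0.72)]
end_stop [([370.0, 244.0, 410.0, 282.0], 0.83)]
lane [([227.0, 116.0, 406.0, 281.0], 0.95)]
stop_lever [([239.0, 160.0, 290.0, 192.0], 0.6)]
lever_grip [([238.0, 161.0, 284.0, 191.0], 0.87)]
wire_spool [([293.0, 245.0, 313.0, 264.0], 0.75), ([227.0, 114.0, 408.0, 284.0], 0.65), ([266.0, 149.0, 291.0, 167.0], 0.16)]
driver [([278.0, 343.0, 357.0, 378.0], 0.65)]
swab_cup [([312.0, 259.0, 337.0, 299.0], 0.61)]
buffer [([265.0, 155.0, 288.0, 165.0], 0.74), ([170.0, 172.0, 168.0, 190.0], 0.66)]
top [[478.6623443605802, 0.0, 273.54016426094756], [0.0, 478.6623443605802, 207.99739768350648], [0.0, 0.0, 1.0]] [ 2.1271033  -2.15429344  0.16266874] [  19.3850522   460.53580247 1378.7658426 ]
magazine [([118.0, 216.0, 176.0, 281.0], 0.81), ([350.0, 202.0, 376.0, 224.0], 0.68), ([151.0, 141.0, 208.0, 183.0], 0.62
[... 485 characters left out ...]
73.0], 0.47)]
{'time': 1.0, 'joint_pos': array([ 6.75286367e+01,  7.46763628e+00,  8.52685092e+01, -6.78057125e-05,
        8.72635245e+01, -4.89182606e+00]), 'qd': array([ 0.02602533, -0.06056132,  0.01020875, -0.03970851,  0.05411071,
       -0.04419198]), 'joint_efforts': array([ 1.28453343e-03, -5.69344819e+01, -5.00869131e+01, -1.67458679e-04,
        1.23121197e-03, -5.33776415e-05]), 'tool_pos': array([181.18050052, 571.98008498, 231.32224562]), 'tcp_rot': array([1.79999677e+02, 9.56212013e-05, 1.62420466e+02]), 'ft_force': array([-0.40352498, -0.00968989, -0.74415214]), 'wrist_torque': array([ 0.0035236 , -0.01098082, -0.00927325]), 'grip_force': 0.0, 'finger_gap': 85.34482931606311}
```

View pics/side0.png

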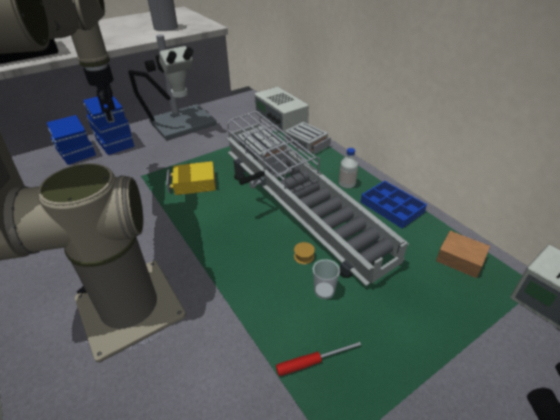

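View pics/top0.png

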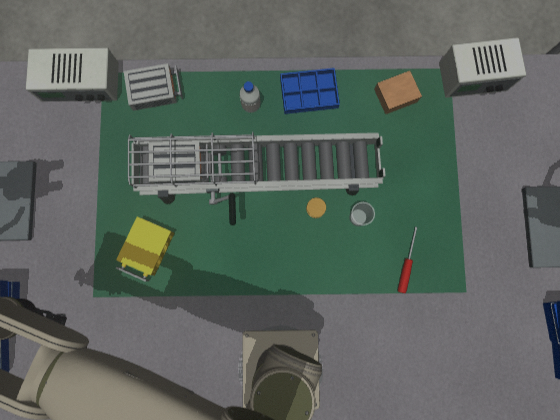

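```bash
cat > h.py <<'E'
import numpy as np,cv2
def cloud(p):
    d=p["range_z"];K=p["K"];v,u=np.mgrid[0:420,0:560]
    R=cv2.Rodrigues(np.array(p["rvec"],float))[0]
    c=np.stack([(u-K[0,2])/K[0,0]*d,(v-K[1,2])/K[1,1]*d,d],-1)-np.array(p["tvec"]).ravel()
    w=c@R; w[d<=0]=np.nan
    return w
def proj(p,X): return cv2.projectPoints(np.array(X,float).reshape(-1,3),np.array(p["rvec"],float),np.array(p["tvec"],float),p["K"],None)[0].reshape(-1,2)
E
python3 - <<'E'
from h import *
t=dict(np.load("/tmp/top.npz"));s=dict(np.load("/tmp/side.npz"))
wt=cloud(t);ws=cloud(s)
np.set_printoptions(precision=1,suppress=True,linewidth=170)
print("end rows, top view");
for v in (145,152,160,168,175): print(v,[tuple(np.round(wt[v,u]).astype(int)) for u in range(366,390,2)])
print("across lane cols")
for u in (200,240,280,320,360): print(u,[tuple(np.round(wt[v,u][[0,2]]).astype(int)) for v in list(range(130,146,1))+list(range(178,196,1))])
print("grip");
for v in range(192,228,3): print(v,[tuple(np.round(wt[v,u]).astype(int)) for u in (225,228,230,232,234,236,239)])
print("side end stop")
m=(ws[...,2]>60)&(ws[...,2]<125)&(np.arange(560)[None]>365)&(np.arange(560)[None]<412)&(np.arange(420)[:,None]>238)&(np.arange(420)[:,None]<285)
for v in range(240,285,4): print(v,[(u,*np.round(ws[v,u]).astype(int)) for u in range(366,412,4) if m[v,u]])
for n,w,b in(("spool",wt,(305,195,326,216)),("cup",wt,(348,202,374,226)),("driver",wt,(396,229,416,296))):
    q=w[b[1]:b[3],b[0]:b[2]].reshape(-1,3);q=q[q[:,2]>8];print(n,len(q),q.min(0),q.max(0),np.median(q,0))
E
```

```text
end rows, top view
145 [(np.int64(643), np.int64(-263), np.int64(56)), (np.int64(661), np.int64(-282), np.int64(-4)), (np.int64(660), np.int64(-287), np.int64(-1)), (np.int64(659), np.int64(-293), np.int64(2)), (np.int64(659), np.int64(-299), np.int64(1)), (np.int64(645), np.int64(-295), np.int64(49)), (np.int64(635), np.int64(-293), np.int64(82)), (np.int64(636), np.int64(-299), np.int64(81)), (np.int64(657), np.int64(-323), np.int64(5)), (np.int64(657), np.int64(-329), np.int64(7)), (np.int64(658), np.int64(-336), np.int64(1)), (np.int64(659), np.int64(-343), np.int64(-1))]
152 [(np.int64(619), np.int64(-261), np.int64(66)), (np.int64(637), np.int64(-280), np.int64(0)), (np.int64(636), np.int64(-286), np.int64(2)), (np.int64(634), np.int64(-290), np.int64(12)), (np.int64(636), np.int64(-298), np.int64(4)), (np.int64(626), np.int64(-296), np.int64(38)), (np.int64(620), np.int64(-297), np.int64(60)), (np.int64(637), np.int64(-317), np.int64(0)), (np.int64(637), np.int64(-324), np.int64(-2)), (np.int64(636), np.int64(-329), np.int64(1)), (np.int64(637), np.int64(-336), np.int64(-4)), 
[... 13208 characters left out ...]
301), np.int64(95)), (378, np.int64(553), np.int64(-303), np.int64(89)), (386, np.int64(590), np.int64(-300), np.int64(62))]
268 [(366, np.int64(538), np.int64(-281), np.int64(63)), (370, np.int64(529), np.int64(-300), np.int64(87)), (374, np.int64(543), np.int64(-301), np.int64(79)), (378, np.int64(556), np.int64(-304), np.int64(73))]
272 [(370, np.int64(538), np.int64(-295), np.int64(61)), (374, np.int64(542), np.int64(-304), np.int64(68))]
276 []
280 []
284 []
spool 298 [ 438.4 -142.2    8. ] [500.  -81.7  39. ] [ 465.7 -112.5   30.8]
cup 360 [ 403.3 -270.2    8. ] [ 467.5 -206.    91. ] [ 443.1 -249.7   58.8]
driver 384 [ 210.9 -406.5    8.1] [ 395.2 -345.3   31. ] [ 269.  -369.5   22. ]
```

```bash
python3 -m jog '[-0.037,-0.033,0,0,0,-0.04, -0.075,-0.066,0,0,0,-0.08, -0.112,-0.098,0,0,0,-0.125, -0.15,-0.131,0,0,0,-0.165, -0.187,-0.164,0,0,0,-0.21, -0.225,-0.197,0,0,0,-0.25, -0.262,-0.23,0,0,0,-0.29, -0.299,-0.263,0,0,0,-0.335]' -1 20
python3 - <<'E'
from h import *
from bench import r
s=r.sense();print(s["tool_pos"],s["tcp_rot"],s["time"])
t=dict(np.load("/tmp/top.npz"));sd=dict(np.load("/tmp/side.npz"))
for p in(t,sd):
    R=cv2.Rodrigues(p["rvec"])[0];print("cam",-R.T@p["tvec"].ravel())
w=cloud(t);q=w.reshape(-1,3)
# rails: top points with z near 108+.072*(y-47)
h=108+.072*(q[:,1]-47)
for side,(a,b) in(("near",(505,545)),("far",(640,680))):
    for y0 in(-270,-200,-140,-80,-20):
        m=(abs(q[:,2]-h)<5)&(q[:,0]>a)&(q[:,0]<b)&(abs(q[:,1]-y0)<25);k=q[m];print(side,y0,m.sum(),np.percentile(k[:,0],[3,50,97]).round(1),round(np.mean(k[:,2]),1))
# end-stop plate top points
m=(q[:,2]>93)&(q[:,2]<108)&(q[:,1]<-280)&(q[:,1]>-320)&(q[:,0]>525)&(q[:,0]<670);print("stop",q[m].min(0),q[m].max(0),np.percentile(q[m][:,1],[5,50,95]))
# magazine top under guard
h2=90+.072*(q[:,1]-47)
hh=q[:,2]-h2
for a,b in((40,46),(46,55)):
    m=(hh>a)&(hh<b)&(q[:,0]>540)&(q[:,0]<640)&(q[:,1]>100)&(q[:,1]<400);k=q[m];print("mag",a,len(k),np.percentile(k[:,1],[0,2,5,50,95,98]),np.percentile(k[:,0],[2,98]))
E
```

```text
time: 2.0
tool_pos: [387.5, 229.5, 231.6]
tcp_rot: [180.0, 0.0, -178.3]
ft_force: [0.5, 0.8, 0.7]
finger_gap: -0.1
grip_force: 0.0
[387.45792476 229.54817228 231.570312  ] [ 1.79983166e+02  4.55608452e-02 -1.78296626e+02] 2.0
cam [ 244.52264514   12.35571878 1433.01090943]
cam [  -6.34552183 -715.37216175  828.82391646]
near -270 83 [524.4 531.2 539.5] 85.6
near -200 89 [521.3 528.  537.2] 90.7
near -140 86 [518.4 526.8 533.7] 95.0
near -80 81 [518.  524.4 533.7] 99.4
near -20 88 [515.3 523.  530.7] 103.6
far -270 91 [649.2 664.2 672.6] 85.3
far -200 97 [653.6 662.  670.7] 90.7
far -140 88 [652.1 660.6 668.9] 94.9
far -80 97 [650.2 658.5 666.1] 99.5
far -20 93 [648.2 655.5 664.8] 103.2
stop [ 540.42786101 -303.77612009   93.06995672] [ 657.03303489 -290.41724693  107.45815442] [-302.31842304 -297.6320675  -291.15244079]
mag 40 79 [195.40706083 195.48113879 195.8295042  220.00945718 347.30587961
 351.54029964] [547.91920033 633.97917593]
mag 46 1274 [195.22896593 217.30257704 221.9668274  280.7998112  346.43905983
 350.56106334] [542.11746479 632.01693205]
```

```bash
python3 -m jog '[-0.024,-0.043,0,0,0,0, -0.049,-0.086,0,0,0,0, -0.073,-0.13,0,0,0,0, -0.097,-0.173,0,0,0,0, -0.121,-0.216,0,0,0,0, -0.146,-0.259,0.025,0,0,0, -0.17,-0.302,0.07,0,0,0, -0.194,-0.345,0.1,0,0,0]'; python3 -m jog '[0,0,0.03,0,0,0, 0,0,0.038,0,0,0]'
python3 - <<'E'
from h import *
from bench import r
s=r.sense();print(s["tool_pos"],s["tcp_rot"],s["time"],s["ft_force"])
ims=[]
for n in("top","side","wrist"):
    p=r.snapshot(n);ims.append(p["pixels"][...,::-1])
    np.savez(f"/tmp/{n}1.npz",**{k:p[k] for k in("pixels","range_z","K","rvec","tvec")})
    print(n,[(np.round(d["bbox"]).tolist(),round(d["score"],2)) for d in r.look_for(p,"magazine")])
a=ims[0][60:340,80:480];b=ims[1][80:360,160:560]
cv2.imwrite("pics/wait.png",np.vstack([np.hstack([a,b]),np.hstack([cv2.resize(ims[2],(400,300)),np.zeros((300,400,3),np.uint8)])]))
E
```

```text
time: 3.0
tool_pos: [590.8, -109.6, 129.8]
tcp_rot: [180.0, -0.0, -178.4]
ft_force: [0.4, 0.3, 0.7]
finger_gap: 0.2
grip_force: 0.0
time: 3.25
tool_pos: [588.6, -108.4, 90.4]
tcp_rot: [179.9, -0.3, -178.4]
ft_force: [-0.1, 0.7, -0.2]
finger_gap: -0.3
grip_force: 0.0
[ 588.6365257  -108.44720833   90.39450697] [ 179.91296189   -0.26829657 -178.44155518] 3.25 [-0.06262306  0.70772002 -0.18058023]
top [([116.0, 218.0, 177.0, 280.0], 0.93), ([148.0, 142.0, 208.0, 184.0], 0.89)]
side [([168.0, 160.0, 214.0, 195.0], 0.76), ([238.0, 130.0, 286.0, 169.0], 0.56)]
wrist []
```

View pics/wait.png

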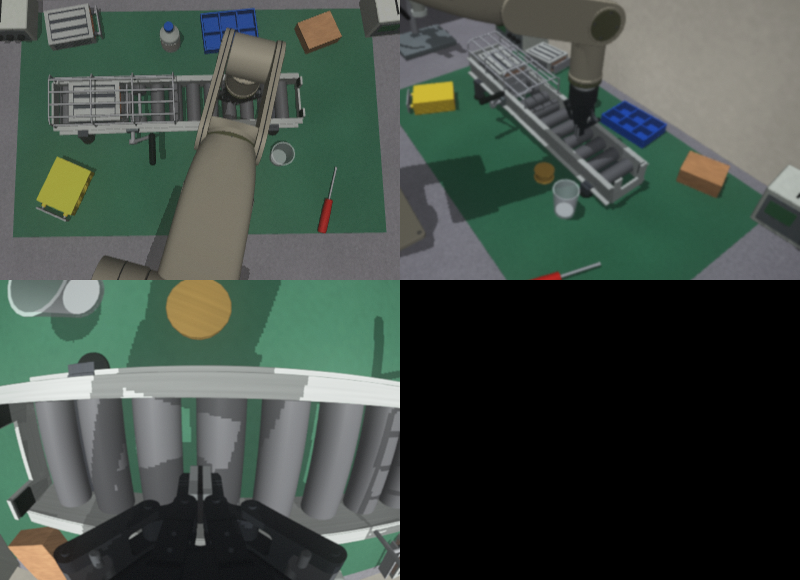

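```bash
cat >> h.py <<'E'
def fcloud(p):
    d=p["range_z"];K=p["K"];v,u=np.mgrid[0:420,0:560]
    x=(u-K[0,2])/K[0,0];y=(v-K[1,2])/K[1,1];th=np.hypot(x,y)+1e-9
    k=np.tan(th)/th; k[th>1.5]=np.nan
    R=cv2.Rodrigues(np.array(p["rvec"],float))[0]
    w=(np.stack([x*k*d,y*k*d,d],-1)-np.array(p["tvec"]).ravel())@R; w[d<=0]=np.nan
    return w
Y0=46.
def cx(y): return 588.7-.034*y
def front(w,ymin,lo=36,hi=56):
    q=w.reshape(-1,3);q=q[np.isfinite(q).all(1)]
    hh=q[:,2]-(90+.072*(q[:,1]-Y0))
    m=(hh>lo)&(hh<hi)&(abs(q[:,0]-cx(q[:,1]))<45)&(q[:,1]>ymin)&(q[:,1]<250)
    k=np.sort(q[m][:,1]); return len(k),(k[:8].round(1).tolist() if len(k) else None)
E
python3 - <<'E'
from h import *
from bench import r
s=r.sense();print(s["tool_pos"],s["tcp_rot"],s["time"])
p=dict(np.load("/tmp/wrist1.npz"));w=fcloud(p)
R=cv2.Rodrigues(p["rvec"])[0];print("cam",-R.T@p["tvec"].ravel(),"K",p["K"][0,0],"axis",R[2])
for u in (280,350,420,480,510,540): print(u,[np.round(w[v,u]).astype(int).tolist() for v in(130,140,148,200,300)])
q=w.reshape(-1,3);q=q[np.isfinite(q).all(1)]
m=(abs(q[:,0]-590)<40);print("y max",np.percentile(q[m][:,1],[1,50,99]))
for n in("top",):
    print(front(cloud(dict(np.load(f"/tmp/{n}1.npz"))),-60))
print(front(w,-70),front(w,-300))
for a in(20,60): 
    hh=q[:,2]-(90+.072*(q[:,1]-Y0));k=q[(hh>20)&(hh<120)&m&(q[:,1]>-60)];print(len(k),k[:3])
E
```

```text
[ 591.62554089 -108.16962337   95.46788409] [-1.79944454e+02  1.76617792e-01 -1.78333079e+02] 3.55
cam [ 506.47277721 -109.86047075  237.43546497] K 325.19226210127806 axis [ 0.33011924  0.01079818 -0.94387748]
280 [[519, -109, 98], [524, -109, 97], [527, -109, 96], [559, -108, 72], [581, -107, 132]]
350 [[518, -79, 99], [522, -79, 101], [526, -79, 99], [580, -53, 2], [673, -42, 2]]
420 [[519, -21, 44], [519, -47, 102], [523, -47, 103], [553, -33, 82], [676, 28, 2]]
480 [[515, 55, 2], [516, -15, 103], [520, -15, 104], [551, 4, 85], [647, 60, 49]]
510 [[510, 89, 1], [517, 51, 48], [517, 3, 105], [555, 45, 66], [621, 55, 87]]
540 [[505, 128, 2], [512, 81, 50], [515, 23, 108], [548, 53, 87], [631, 100, 80]]
y max [-301.23114144 -105.88997071   98.53567667]
(375, [195.2, 195.3, 195.4, 195.5, 195.6, 195.6, 195.6, 195.6])
(0, None) (1660, [-299.9, -299.7, -298.8, -298.8, -298.5, -298.1, -298.1, -297.7])
2342 [[577.76121173 -59.80754096 163.76545552]
 [577.50357723 -59.81801403 164.56833116]
 [578.6050783  -59.23107109 163.92699894]]
2342 [[577.76121173 -59.80754096 163.76545552]
 [577.50357723 -59.81801403 164.56833116]
 [578.6050783  -59.23107109 163.92699894]]
```

```bash
python3 -m jog '[0,0,-0.042,0,0,0, 0.041,0.034,-0.048,0,0,0, 0.082,0.070,-0.055,0,0,0, 0.122,0.110,-0.065,0,0,0, 0.147,0.157,-0.075,0,0,0, 0.15,0.207,-0.082,0,0,0, 0.149,0.236,-0.082,0,0,0, 0.149,0.236,-0.082,0,0,0]'
python3 - <<'E'
from h import *
from bench import r
p=r.snapshot("top");w=cloud(p).reshape(-1,3)
p2=r.snapshot("wrist");w2=fcloud(p2);cv2.imwrite("pics/lev.png",p2["pixels"][...,::-1])
s=r.sense();print(s["tool_pos"],s["tcp_rot"],s["time"])
q=w2.reshape(-1,3)
m=(q[:,2]>125)&(q[:,2]<160)&(abs(q[:,1]-126)<25)&(q[:,0]<490);k=q[m];print(len(k),np.nanpercentile(k,[1,50,99],axis=0))
print(front(w2,100,30,60))
E
```

```text
time: 4.55
tool_pos: [435.1, 125.4, 177.0]
tcp_rot: [180.0, 0.2, -178.2]
ft_force: [0.4, 0.2, 0.7]
finger_gap: 0.3
grip_force: 0.0
[435.11234661 123.34967553 176.20015107] [-1.79987519e+02  9.37674466e-02 -1.78303033e+02] 4.65
2060 [[400.93702986 117.74172135 144.97455569]
 [419.0044565  126.36627977 152.65213666]
 [444.8650024  135.75366984 155.3176345 ]]
(13, [207.4, 207.5, 207.6, 207.7, 208.2, 208.3, 208.5, 208.7])
```

View pics/lev.png

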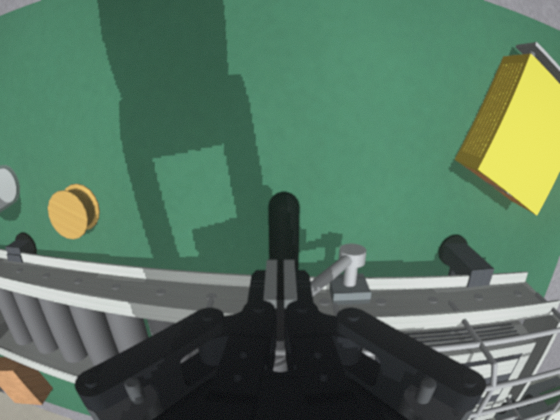

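```bash
python3 -m jog '[0,-0.004,0.028,0,0,0, 0,-0.014,0.048,0,0,0, 0,-0.026,0.076,0,0,0, 0.001,-0.031,0.100,0,0,0, 0.001,-0.031,0.123,0,0,0, 0.001,-0.031,0.123,0,0,0]'
```

```text
time: 5.4
tool_pos: [436.5, 89.5, 53.5]
tcp_rot: [-179.9, 0.2, -178.5]
ft_force: [0.2, 0.2, 0.8]
finger_gap: -0.1
grip_force: 0.2
```

```bash
python3 -m jog '[0.001,-0.030,-0.053,0,0,0, -0.01,-0.083,-0.074,0,0,0, -0.051,-0.125,-0.078,0,0,0, -0.093,-0.166,-0.076,0,0,0, -0.137,-0.197,-0.068,0,0,0, -0.152,-0.213,-0.044,0,0,0]'
cat > look.py <<'E'
from h import *
from bench import r
p=r.snapshot("wrist");t=p.get("time");w=fcloud(p)
s=r.sense();print(s["tool_pos"].round(1),s["tcp_rot"].round(1),s["time"],s["ft_force"].round(2))
y=s["tool_pos"][1];print(front(w,y+22,30,48),front(w,y+22,46,56))
E
python3 look.py
```

```text
time: 6.15
tool_pos: [595.7, -120.2, 97.8]
tcp_rot: [-179.9, 0.2, -178.5]
ft_force: [-0.7, 0.2, -0.3]
finger_gap: 0.1
grip_force: 0.0
[ 593.5 -120.7   92.8] [-1.800e+02 -1.000e-01 -1.786e+02] 6.2 [-4.22 -1.07 -1.86]
(6990, [-26.2, -26.0, -26.0, -25.8, -25.8, -25.8, -25.7, -25.7]) (6025, [-5.7, -5.0, -4.9, -4.7, -4.7, -4.6, -4.5, -4.4])
```

```bash
python3 -m jog '[0,-0.026,0.005,0,0,0]'; python3 look.py
```

```text
time: 6.32
tool_pos: [592.7, -143.1, 90.0]
tcp_rot: [179.9, -0.1, -178.4]
ft_force: [0.4, 0.1, -0.2]
finger_gap: -0.0
grip_force: 0.0
[ 592.3 -146.7   89.9] [-1.799e+02 -1.000e-01 -1.785e+02] 6.375 [-1.5  -2.03 -0.42]
(6845, [-67.6, -67.5, -67.5, -67.4, -67.4, -67.4, -67.4, -67.4]) (9680, [-124.6, -124.5, -124.5, -124.2, -124.2, -124.0, -123.6, -123.6])
```

```bash
python3 -m jog '[0,-0.006,0,0,0,0, 0,-0.024,0.002,0,0,0, 0,-0.048,0.003,0,0,0, 0,-0.072,0.005,0,0,0, 0,-0.092,0.007,0,0,0, 0,-0.107,0.008,0,0,0, 0,-0.117,0.008,0,0,0, 0,-0.122,0.009,0,0,0]'; python3 look.py
```

```text
time: 7.38
tool_pos: [596.8, -264.8, 82.2]
tcp_rot: [180.0, -0.0, -178.4]
ft_force: [0.7, -1.3, 1.3]
finger_gap: 0.1
grip_force: 0.3
[ 596.8 -265.    82.1] [-180.    -0.  -178.4] 7.425 [ 0.95 -0.72 -0.71]
(1535, [-240.3, -240.2, -239.7, -239.4, -238.9, -238.9, -238.8, -238.8]) (25206, [-230.8, -230.8, -230.8, -230.8, -230.8, -230.7, -230.7, -230.7])
```

```bash
python3 -m jog '[0,0,0,0,0,0, 0,0,0,0,0,0, 0,0,0,0,0,0, 0,0,0,0,0,0, 0,0,0,0,0,0]'; python3 look.py
```

```text
time: 8.05
tool_pos: [596.9, -264.2, 82.3]
tcp_rot: [-180.0, 0.0, -178.4]
ft_force: [-1.3, -0.6, -0.1]
finger_gap: -0.1
grip_force: 0.3
[ 596.8 -264.2   82.3] [ 180.    -0.  -178.4] 8.1 [-0.4  -1.35 -0.04]
(1537, [-241.8, -241.1, -240.8, -240.5, -240.1, -239.3, -239.1, -239.0]) (25367, [-230.9, -230.8, -230.6, -230.6, -230.6, -230.6, -230.6, -230.6])
```

```bash
python3 -m jog '[0,-0.003,0,0,0,0, -0.0005,-0.008,0.001,0,0,0, -0.0005,-0.013,0.001,0,0,0, -0.001,-0.018,0.001,0,0,0, -0.001,-0.023,0.002,0,0,0, -0.001,-0.028,0.002,0,0,0, -0.001,-0.033,0.002,0,0,0, -0.001,-0.037,0.003,0,0,0]'; python3 look.py;  python3 -m jog '[0,-0.004,0,0,0,0, 0,-0.008,0,0,0,0, 0,-0.013,0,0,0,0, 0,-0.018,0,0,0,0, 0,-0.018,0,0,0,0]'; python3 look.py
```

```text
time: 9.1
tool_pos: [599.0, -301.7, 79.4]
tcp_rot: [-180.0, 0.0, -178.4]
ft_force: [1.0, -0.0, 0.4]
finger_gap: -0.2
grip_force: 0.2
[ 598.9 -302.1   79.3] [-180.     0.  -178.4] 9.15 [ 0.73 -1.13  0.21]
(1577, [-279.8, -275.4, -275.4, -275.3, -275.3, -275.3, -275.3, -275.2]) (25412, [-279.4, -279.4, -267.5, -267.4, -267.3, -267.3, -267.3, -267.3])
time: 9.78
tool_pos: [599.3, -319.7, 79.3]
tcp_rot: [-180.0, 0.0, -178.4]
ft_force: [0.6, 0.4, 0.5]
finger_gap: -0.3
grip_force: 0.0
[ 599.4 -319.4   79.3] [ 180.    -0.  -178.4] 9.825 [-0.27  0.2  -0.69]
(3635, [-297.4, -297.4, -297.3, -297.1, -297.0, -296.9, -296.9, -296.8]) (23063, [-275.3, -275.2, -275.2, -275.1, -275.1, -275.1, -275.1, -275.1])
```

```bash
python3 -m jog '[0,-0.01,0,0,0,0, 0,-0.025,-0.005,0,0,0, 0,-0.05,-0.03,0,0,0, 0,-0.07,-0.08,0,0,0, 0,-0.07,-0.13,0,0,0, 0,-0.07,-0.18,0,0,0, 0,-0.07,-0.18,0,0,0, 0,-0.07,-0.18,0,0,0]'
python3 - <<'E'
from h import *
from bench import r
s=r.sense();print(s["tool_pos"],s["time"])
im=[]
for n in("side","wrist","top"):
    p=r.snapshot(n);im.append(p["pixels"][...,::-1])
    w=(fcloud if n=="wrist" else cloud)(p)
    print(n,front(w,-289,46,56),front(w,-310,38,45))
cv2.imwrite("pics/end.png",np.hstack([cv2.resize(i,(400,300)) for i in im[:2]]))
E
```

```text
time: 10.82
tool_pos: [601.2, -390.0, 259.4]
tcp_rot: [-180.0, 0.0, -178.4]
ft_force: [0.2, -1.2, -0.3]
finger_gap: -0.2
grip_force: 0.0
[ 601.2090426  -390.01595108  259.38263152] 10.825
side (1270, [-276.4, -275.9, -275.8, -275.7, -275.3, -275.0, -274.8, -274.8]) (106, [-302.6, -301.0, -300.5, -300.0, -299.4, -298.4, -297.9, -294.6])
wrist (9879, [-275.1, -274.7, -274.7, -274.7, -274.7, -274.6, -274.5, -274.5]) (654, [-302.7, -300.7, -294.2, -294.2, -294.1, -294.0, -294.0, -294.0])
top (1405, [-288.1, -286.3, -275.2, -274.5, -274.4, -274.2, -274.0, -274.0]) (91, [-300.4, -299.9, -299.3, -297.4, -294.0, -293.9, -293.7, -293.6])
```

View pics/end.png

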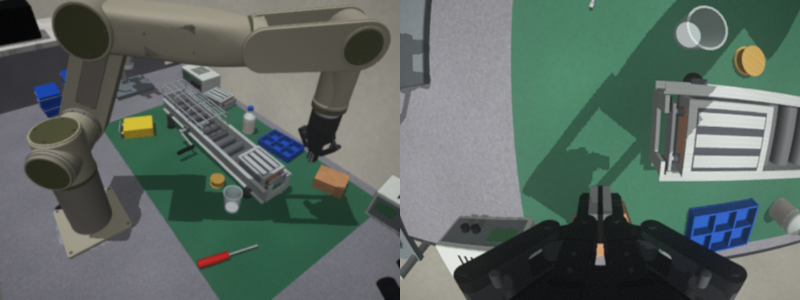

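The magazine rests against the end stop: its front is at y ≈ -294 mm and the pads are at about -294 mm. In the wrist view it sits at about (730,135), and the hand is clear of it.

```bash
python3 -c "
from bench import r
print(r.hand_in())"
```

```text
the job is handed in; nothing more can be done
None
```

The magazine was caught softly, stopped about 43 mm short of the end stop, then eased down to rest against it; the hand is clear, the spool, cup and screwdriver were not touched, and the job is handed in (no verdict came back).

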